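# Wind the tube mixer and hold its ratchet lever on the fifth click

## Task

Get the spring-driven tube mixer ready: first wind its butterfly key clockwise, a part turn at a time, until it is up against its stop, leaving the lever at rest meanwhile. Then swing the spring-return ratchet lever counterclockwise by exactly five clicks, counting them by feel and never running on to a sixth, and keep hold of it there, because it flies back when let go: the program finishes while the gripper still holds the lever on the fifth click. Leave the things standing around the mixer where they are.

Things in the scene. Friction and masses are not known exactly. Their poses are not given: they have to be found in the camera images.
- mixer: the mixer: white and grey housing fixed to the bench, 230 x 250 mm, grey deck at 55 mm height, with a rotor of tube caps at the back left (top 84 mm high). Origin on the bench, midway between key axis and lever pivot; x to its back, y to its left (key side), z up. The housing reaches from x = -75 to +155 mm and y = -125 to +125 mm.
- key_grip (a point): middle of the winding key's wing, on its vertical turning axis, at mixer (0, 75) mm and 90 mm above the bench. The wing is a flat steel plate 46 mm long along this point's x, 9 mm thick along its y, 28 mm high (74 to 102 mm above the bench); below it is a thin stem. The point turns with the key; at key angle 0 its axes are the mixer's.
- key (a joint): winding angle of the key, rad; grows clockwise seen from above. It starts between 0 and 0.5 and the stop is at 2.6. Turning takes up to 0.25 N m; friction keeps it where it is left, so it can be let go and gripped again.
- lever_pivot (a point): vertical pivot axis of the ratchet lever, at mixer (0, -65) mm, 72 mm above the bench (height of the lever arm's top). Axes as the mixer's; it does not turn.
- lever: the ratchet lever: steel click wheel 92 mm across on the deck, with a dark arm ending in an upright black grip post (see lever_knob). Origin on its pivot, 57 mm above the bench; turns with the lever. Its arm lies at -160 degrees from its own x axis.
- lever_knob (a point): foot of the upright black round grip post at the end of the lever: 16 mm in diameter, 42 mm tall, a sleeve that spins freely on its pin, standing on the lever arm, from 72 to 114 mm above the bench, 80 mm from the pivot. The post is the part to hold; the point is the centre of its foot and turns with the lever.
- lever_angle (a joint): lever angle, rad: 0 at the rest stop, arm pointing -160 degrees from the mixer's x axis (front right); grows counterclockwise from above to 1.78. A click every 0.244 rad (14 degrees): notch 5 at 1.222, ridge before it 1.10, ridge after it 1.34. A spring (0.30 to 0.38 N m) returns it. Resistance at the post, 1 to 9 N, falls to each ridge and further past it, then jumps up in the notch.
- petri_0: bystander: petri dish, 59 mm wide, 13 mm high, in front of the mixer; origin at its foot
- slide_box: bystander: white slide box 56 x 82 x 34 mm, left of the mixer; origin at its foot
- tape_roll: bystander: tape roll, 72 mm wide, 19 mm high, right of the mixer; origin at its foot

How it is judged:
By the outcome, as a careful person would: the job done as asked, in the order asked, and still so for the second after the job is handed in, while the arm keeps its last pose, push and grip.
It also fails if it takes over 69 s, if anything falls off the work surface, if the arm or the gripper's body presses on something with over 40 N, if the wrist force passes 120 N, or if a joint passes its speed limit or range.

## Robot

A 6-joint arm with a two-finger parallel gripper is mounted at the origin on a cart in front of the work surface, level with it; the furniture and walls round the work are solid. World frame = base frame: x ahead of the robot, y to its left, z up, the work surface at z = 0. Lengths are in m, angles in rad, forces in N, time in s.
With the tool pointing down it reaches from about 0.275 to 0.875 m from the base axis. Payload 12.5 kg.
Tool frame: the origin (TCP) lies at the very end of the fingers, on their centre line; the grasp point (between the pads) lies arm.pinch_z behind it (arm.pinch_z is the distance from the TCP to the grasp point, in m); z points along the fingers, y is the direction in which the jaws open and shut (so a half turn about z gives the same grasp; the last joint's range is limited). The gripper opens to 85 mm and grips with 20 to 120 N. Pads are 22 mm wide; open, the fingers measure 114 mm over their backs; the gripper's body (76 mm by 85 mm) begins 54 mm behind the grasp point. The pads swing forward as they close: fully open they stand 13 mm farther back than shut.
Start: joints at [1.044, 0.351, 1.652, -0, 1.139, -0.085], TCP at [0.235, 0.497, 0.231] pointing down, gripper open.
Joint ranges: [-2.75, 2.75], [-0.79, 2.1], [0.01, 2.65], [-1.57, 4.71], [0.07, 3.14], [-2.87, 2.87]. Speed limits (rad/s): [2.22, 2.22, 2.79, 3.14, 3.14, 3.14].

## Interface

Orientations are given as a unit quaternion [x, y, z, w].
In Python, from station import arm gives the robot as it stands.
- The arm moves only by the tool move_arm, never from a script. Its argument "moves" is a list of rows, each a list of 7 numbers: the shift along the tool's x, y, z in mm, then the turn, a rotation vector about the tool's x, y, z in degrees, then the finger opening in mm, from 0 to 85.4. In form: [[x, y, z, wx, wy, wz, jaw], ...]. A call has 1 to 10 rows; each row shifts and turns the commanded pose from where the row before left it, along the tool's axes as they then stand; what a row does not reach is not made up. A row lasts 1/8 s, in which the tool goes at most 62.5 mm and 10.7 degrees, less where a joint would pass 70% of its speed; a pose out of reach is approached as far as the arm can. A call is refused whole if a number of a shift passes 62.5 or a number of a turn 10.7, either way. A call with a gripper value outside its range is refused whole. The fingers move at their own pace and stop on an object; the grip force is fixed at half the most. Time passes only in rows, so rows that do not move let the fingers close. It gives the time, the measured TCP pose, the force and the opening at its end, in the units of the state.
- arm.state(): the state, without advancing time (a new reading comes with each control period).
- arm.camera(name): name is "side" or "top" or "wrist"; returns a dict with "pixels" (420x560x3 uint8, red, green, blue), "z_map" (420x560 float32, m along the optical axis (not along the pixel's ray), 0 where there is no reading), "fovy" (degrees; the focal length in pixels is half the picture's height over the tangent of half this angle, whatever the lens; pixels are square), "cx", "cy" (the principal point, pixels), "k1" (the pictures are not rectified: a ray, as slopes to the right and down, at radius r is drawn at 1 + k1 r^2 times it, then the intrinsics apply), "rvec" (rotation vector, rad) and "tvec" (3), from world to camera coordinates, as OpenCV has them. Camera axes: x right, y down, z forward; pixel columns grow to the right and rows downward; lengths in m; the calibration is good to about 2 mm. A picture is of the moment at which its call begins.
- arm.finish_job(): hands the job in, once; it reports no verdict.
The state is a dict: "time_s": time; "joint_pos": joint angles; "qvel": joint speeds; "effort": joint torques, N m; "position": TCP position; "eef_rot": TCP orientation; "contact_force": force on the tool from outside, world axes, zero at the start; "ft_torque": the same for the moment, N m; "opening": finger opening in m.
Only numpy, scipy, OpenCV 4.12 (cv2) and the standard library are available. Lean on these libraries where they do the work, as an engineer would, in place of code of your own. Each camera call takes 0.05 s, during which the arm holds its last target.

## Working session

There is one attempt and no reset: what is moved stays moved. The work goes in short steps, Python scripts to look and compute and a tool call to move; the robot and the scene stay as the last step left them, time stands still between calls to the robot, and variables do not carry over. Pictures are saved under pics/ and viewed, and the job is handed in when it is done.

Besides the shell and the picture viewer there is one more tool, called after "Request:" by a JSON object that holds its "op" and its "data", one argument or row to a line. move_arm: Moves the arm, as the interface text tells. Its arguments: {"type":"object","properties":{"moves":{"type":"array","items":{"type":"array","items":{"type":"number"}}}},"required":["moves"]}

```bash
mkdir -p pics; ls
python3 - <<'E'
from station import arm
import cv2,pickle
print(arm.state(), arm.pinch_z)
for n in ["side","top","wrist"]:
    c=arm.camera(n); pickle.dump(c,open(f"c_{n}0.pkl","wb"))
    cv2.imwrite(f"pics/{n}0.png",c["pixels"][:,:,::-1])
    print(n,c["fovy"],c["cx"],c["cy"],c["k1"],c["rvec"],c["tvec"])
E
```

```text
pics
{'time_s': 0.0, 'joint_pos': array([ 1.04439734e+00,  3.51259067e-01,  1.65245013e+00, -1.85740498e-05,
        1.13909313e+00, -8.46506100e-02]), 'qvel': array([ 0.00023341,  0.00150725, -0.00071818,  0.00122126, -0.00193248,
       -0.00017499]), 'effort': array([-7.53720269e-04, -5.06106877e+01, -2.91400480e+01, -7.61821684e-05,
        4.56350186e-03,  4.85091186e-05]), 'position': array([0.23496976, 0.49690299, 0.23073602]), 'eef_rot': array([ 2.19078820e-01,  9.75706977e-01, -5.79360363e-04, -1.73888221e-04]), 'contact_force': array([ 0.6115518 , -0.0010849 ,  0.14116797]), 'ft_torque': array([-0.00627058, -0.01592351,  0.03072689]), 'opening': 0.08517387549654375} 0.0187
side 54.689203685309636 277.9529499596336 213.5681068698425 -0.12242583033792837 [ 2.11015215 -0.09552583  0.08796116] [-0.59955809  0.12522855  0.86921631]
top 55.27443264798853 284.62254086650023 212.34783208052377 -0.057329344078254796 [ 2.20266154 -2.19619529  0.11712339] [0.02293982 0.58531352 1.04211671]
wrist 59.37286165039683 272.22273597346543 204.98802801626553 -0.06656802201757137 [-2.45818254 -1.55557346 -0.20715006] [-0.54941069 -0.03243162  0.37782995]
```

View pics/top0.png

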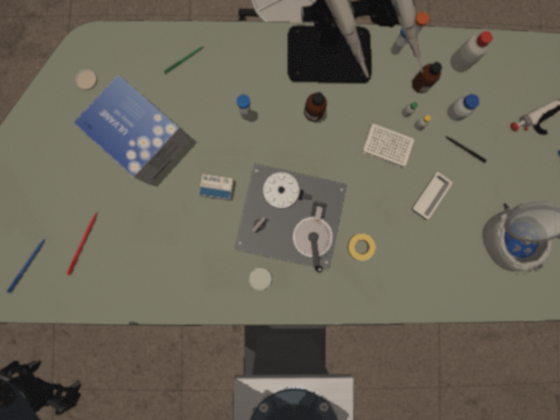

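View pics/side0.png

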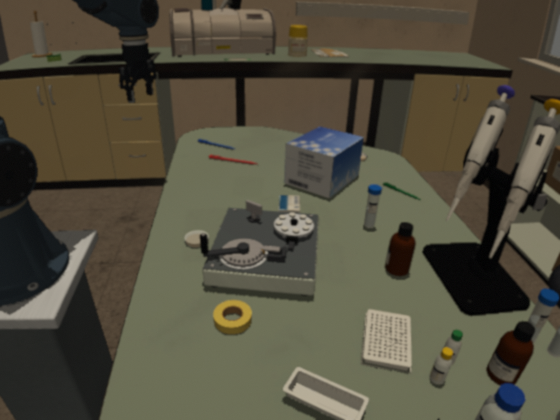

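View pics/wrist0.png

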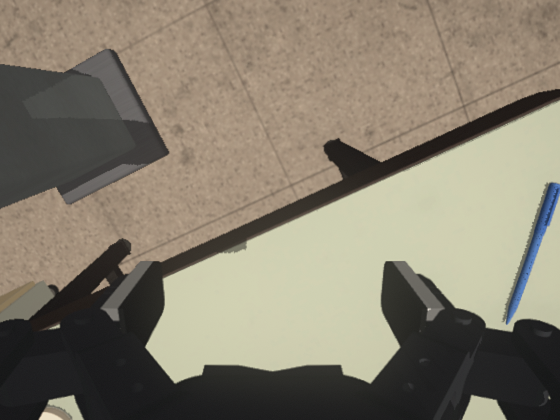

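The top view shows the mixer with its corners near (255,165), (346,183), (330,270) and (236,240). The key is near (260,225), the lever wheel near (313,237) and the post near (319,268). The petri dish is at (260,279), the tape at (362,247) and the slide box at (217,187). Next I'll measure these.

```bash
cat > h.py <<'E'
import numpy as np, cv2, pickle
from scipy.spatial.transform import Rotation as R
def K(c):
    f=210/np.tan(np.radians(c["fovy"])/2)
    return np.array([[f,0,c["cx"]],[0,f,c["cy"]],[0,0,1.]])
def D(c): return np.array([c["k1"],0,0,0,0.])
def rt(c):
    return cv2.Rodrigues(np.array(c["rvec"],float))[0],np.array(c["tvec"],float)
def rays(c,uv):
    uv=np.asarray(uv,float).reshape(-1,1,2)
    n=cv2.undistortPoints(uv,K(c),D(c)).reshape(-1,2)
    n=np.c_[n,np.ones(len(n))]
    Rm,t=rt(c); return -Rm.T@t, n@Rm
def onz(c,uv,z):
    o,d=rays(c,uv); return o+d*((z-o[2])/d[:,2])[:,None]
def cloud(c):
    v,u=np.mgrid[0:420,0:560]; o,d=rays(c,np.c_[u.ravel(),v.ravel()])
    P=o+d*c["z_map"].reshape(-1,1); return P.reshape(420,560,3)
def proj(c,P):
    return cv2.projectPoints(np.asarray(P,float).reshape(-1,1,3),np.array(c["rvec"],float),np.array(c["tvec"],float),K(c),D(c))[0].reshape(-1,2)
def tri(c1,p1,c2,p2):
    o1,d1=rays(c1,p1);o2,d2=rays(c2,p2);d1=d1[0];d2=d2[0]
    s=np.linalg.lstsq(np.c_[d1,-d2],o2-o1,rcond=None)[0]
    a=o1+s[0]*d1;b=o2+s[1]*d2; return (a+b)/2,np.linalg.norm(a-b)
def load(n): return pickle.load(open(n,"rb"))
E
python3 - <<'E'
from h import *
c=load("c_top0.pkl"); P=cloud(c); Z=P[...,2]
def st(m,n):
    q=P[m]; print(n,m.sum(),q.mean(0).round(4), np.median(q,0).round(4)) if m.sum() else print(n,0)
box=np.zeros((420,560),bool); box[150:290,190:390]=1
print("table z",np.median(Z[290:310,100:200]))
deck=box&(abs(Z-0.055)<0.006)
pts=P[deck][:,:2]
print(cv2.minAreaRect(pts.astype(np.float32)*1000), deck.sum())
hi=box&(Z>0.062)
n,l,s,cen=cv2.connectedComponentsWithStats(hi.astype(np.uint8))
for i in range(1,n):
    if s[i,4]>5: st(l==i,(i,s[i],cen[i].round(1))); print(Z[l==i].max())
im=cv2.resize(c["pixels"][150:295,190:390,::-1],None,fx=4,fy=4,interpolation=cv2.INTER_CUBIC)
cv2.imwrite("pics/topcrop.png",im)
c=load("c_side0.pkl")
im=cv2.resize(c["pixels"][180:340,170:350,::-1],None,fx=4,fy=3.7*4/3.7,interpolation=cv2.INTER_CUBIC)
cv2.imwrite("pics/sidecrop.png",im[:600])
E
```

```text
table z -0.00013085700546044965
((573.0615844726562, 9.954940795898438), (249.2123260498047, 229.1577911376953), 77.67027282714844) 5996
(17, array([ 263,  172,   49,   37, 1097], dtype=int32), array([282.2, 190.3])) 1097 [0.6368 0.0328 0.0778] [0.6354 0.0334 0.0746]
1.0810279054995307
(42, array([ 295,  201,   36,   72, 1208], dtype=int32), array([313.9, 235. ])) 1208 [ 0.5245 -0.0474  0.0761] [ 0.5222 -0.0502  0.0661]
1.0810279054995307
(52, array([252, 217,  14,  15,  80], dtype=int32), array([258.4, 224.5])) 80 [0.5494 0.0913 0.0971] [0.5483 0.0908 0.1009]
0.10648544616583466
```

Run:
```python
import cv2
for n in("topcrop","sidecrop"): print(cv2.imread(f"pics/{n}.png").shape)
```

```text
(580, 800, 3)
(600, 720, 3)
```

View pics/topcrop.png

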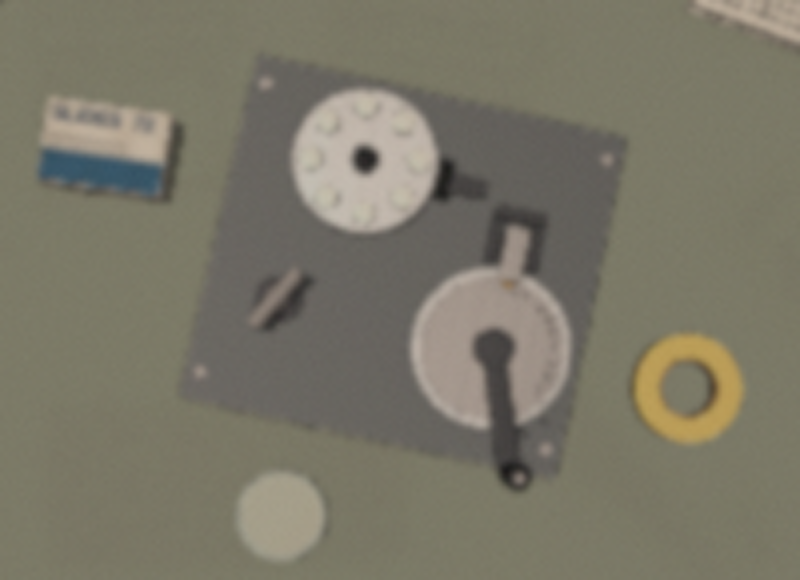

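View pics/sidecrop.png

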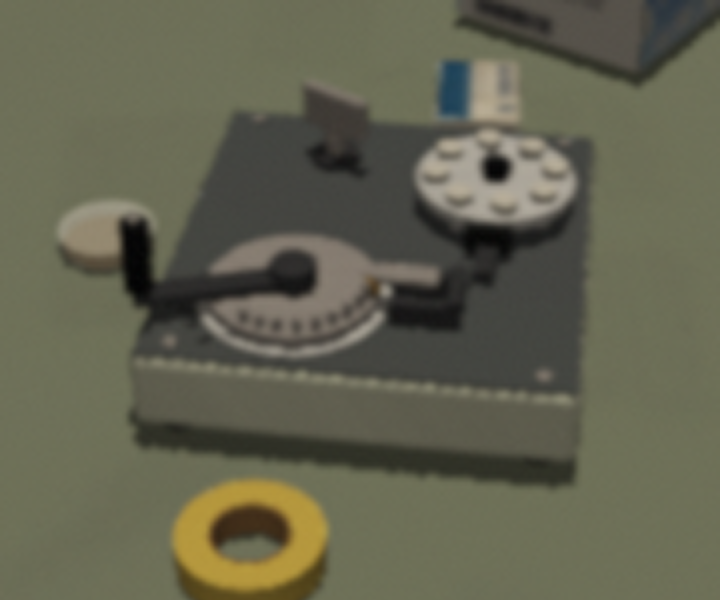

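Run:
```python
from h import *
t=load("c_top0.pkl"); s=load("c_side0.pkl")
T=lambda u,v:(190+(u+.5)/4-.5,150+(v+.5)/4-.5)
S=lambda u,v:(170+(u+.5)/4-.5,180+(v+.5)/4-.5)
print("key axis tri", tri(t,[T(278,298)],s,[S(337,98)]))
ends=onz(t,[T(257,325),T(299,271)],.102); d=ends[1]-ends[0]
print("wing ends",ends,np.linalg.norm(d),np.degrees(np.arctan2(d[1],d[0])), ends.mean(0))
print("knob tri",tri(t,[T(517,478)],s,[S(132,222)]), onz(t,[T(517,478)],.114))
print("pivot", tri(t,[T(494,347)],s,[S(294,268)]), onz(t,[T(494,347)],.075))
scr=onz(t,[T(265,83),T(607,160),T(546,450),T(200,371)],.055); print("screws",scr, scr.mean(0))
for i in range(4):
    e=scr[(i+1)%4]-scr[i]; print(np.linalg.norm(e),np.degrees(np.arctan2(e[1],e[0])))
sc2=[S(558,142),S(543,374),S(169,340),S(258,118)]
for a,b in zip([T(265,83),T(607,160),T(546,450),T(200,371)],sc2): print(tri(t,[a],s,[b]))
for n,p,z in(("petri",(281,517),.013),("tape",(688,389),.019),("slide",(106,147),.034)): print(n,onz(t,[T(*p)],z))
```

```text
key axis tri (array([0.55182499, 0.08960754, 0.09699131]), np.float64(0.0027915813049088144))
wing ends [[0.53371109 0.1021601  0.102     ]
 [0.56675124 0.07677794 0.102     ]] 0.041664203416582404 -37.53225242701848 [0.55023117 0.08946902 0.102     ]
knob tri (array([ 0.44221576, -0.05516292,  0.11186166]), np.float64(0.0010439161386185843)) [[ 0.44183728 -0.05494175  0.114     ]]
pivot (array([ 0.52220346, -0.04556669,  0.072879  ]), np.float64(0.0022888396260226053)) [[ 0.52102923 -0.04533726  0.075     ]]
screws [[ 0.69114157  0.10024629  0.055     ]
 [ 0.64243757 -0.12137017  0.055     ]
 [ 0.45562018 -0.08058135  0.055     ]
 [ 0.5056172   0.14025184  0.055     ]] [0.57370413 0.00963665 0.055     ]
0.2269051269211707 -102.3946888678471
0.19121836662520403 167.68359503355805
0.2264221711795619 77.24319560444103
0.18978866198877387 -12.168648773008018
(array([0.69011532, 0.10033046, 0.05521639]), np.float64(0.0019539044489953585))
(array([ 0.64294027, -0.1212105 ,  0.05634874]), np.float64(0.0013555069757969118))
(array([ 0.4571172 , -0.08037027,  0.05606743]), np.float64(0.0028857728661772918))
(array([0.50599137, 0.14020793, 0.05558385]), np.float64(0.0007468500156476424))
petri [[0.40954811 0.08942683 0.013     ]]
tape [[ 0.49404682 -0.18076976  0.019     ]]
slide [[0.6518357  0.20489349 0.034     ]]
```

Request:
{"op": "move_arm", "data": {
  "moves": [
    [-46,-23.2,3,0,0,0,45],
    [-46,-23.2,3,0,0,0,45],
    [-46,-23.2,3,0,0,0,45],
    [-46,-23.2,3,0,0,0,45],
    [-46,-23.2,3,0,0,0,45],
    [-46,-23.2,3,0,0,0,45],
    [-46,-23.2,3,0,0,0,45],
    [-46,-23.2,3,0,0,0,45],
    [-46,-23.2,3,0,0,0,45],
    [-46,-23.2,3,0,0,0,45]
  ]
}}

```text
time_s: 1.4
position: [0.5526, 0.0893, 0.201]
eef_rot: [0.219, 0.976, -0.0, -0.0]
contact_force: [0.9, 0.7, -0.3]
opening: 0.0448
```

Request:
{"op": "move_arm", "data": {
  "moves": [
    [0,0,0,0,0,6,45],
    [0,0,0,0,0,6,45],
    [0,0,0,0,0,0,45],
    [0,0,0,0,0,0,45]
  ]
}}

```text
time_s: 1.9
position: [0.5517, 0.0909, 0.2012]
eef_rot: [0.319, 0.948, -0.0, -0.0]
contact_force: [-0.2, -0.0, 0.2]
opening: 0.0449
```

```bash
cat > w.py <<'E'
import sys
from h import *
from station import arm
def snap(name,n):
    c=arm.camera(name); pickle.dump(c,open(f"c_{name}{n}.pkl","wb")); cv2.imwrite(f"pics/{name}{n}.png",c["pixels"][:,:,::-1]); return c
def st():
    s=arm.state(); m=R.from_quat(s["eef_rot"]).as_matrix()
    print("t",round(s["time_s"],2),"pos",s["position"].round(4),"yhead",np.degrees(np.arctan2(m[1,1],m[0,1])).round(2),"zax",m[:,2].round(3),"F",s["contact_force"].round(1),"T",s["ft_torque"].round(2),"op",round(s["opening"],4),"q",s["joint_pos"].round(3))
    return s,m
def delta(target):
    s,m=st(); print("tool delta mm",(m.T@(np.array(target)-s["position"])*1000).round(1))
E
python3 - <<'E'
from w import *
st(); snap("wrist",1)
E
```

```text
t 1.9 pos [0.5517 0.0909 0.2012] yhead 52.83 zax [-0. -0. -1.] F [-0.2 -0.   0.2] T [0.03 0.03 0.02] op 0.0449 q [ 0.08   0.4    1.659 -0.     1.082 -0.842]
```

View pics/wrist1.png

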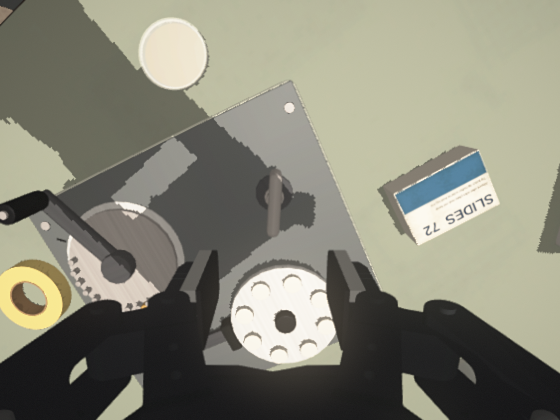

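The wrist view shows the key wing running nearly upright in the image, from about (274,170) to (273,235). The lever post is at the left edge near (10,213).

Run:
```python
from w import *
c=load("c_wrist1.pkl"); P=cloud(c)
m=np.zeros((420,560),bool); m[160:242,255:300]=1
m&=(abs(P[...,2]-.102)<.004)
q=P[m]; v,u=np.where(m); print(m.sum(),u.min(),u.max(),v.min(),v.max(),np.median(q[:,2]))
r=cv2.minAreaRect((q[:,:2]*1000).astype(np.float32)); print(r)
uv=np.c_[u,v]; W=onz(c,uv,.102); print(cv2.minAreaRect((W[:,:2]*1000).astype(np.float32)))
im=cv2.resize(c["pixels"][150:250,235:315,::-1],None,fx=6,fy=6,interpolation=cv2.INTER_CUBIC); cv2.imwrite("pics/key1.png",im)
print(proj(c,[[.551,.091,.102],[.551,.091,.074],[.4413,-.0557,.114],[.5206,-.0452,.072]]))
t=load("c_top0.pkl"); print("tri",tri(t,[(190+278.5/4-.5,150+298.5/4-.5)],c,[uv.mean(0)]))
```

```text
705 267 282 175 236 0.10034351945040135
((552.009521484375, 91.95579528808594), (8.613006591796875, 43.42390823364258), 49.363128662109375)
((551.435546875, 92.33761596679688), (8.477250099182129, 43.10785675048828), 49.36604690551758)
[[272.22743326 206.86039187]
 [272.228588   196.89093182]
 [  0.85435166 213.48563539]
 [115.7445626  266.04474483]]
tri (array([0.55155415, 0.09065255, 0.09433839]), np.float64(0.0027400585797476558))
```

View pics/key1.png

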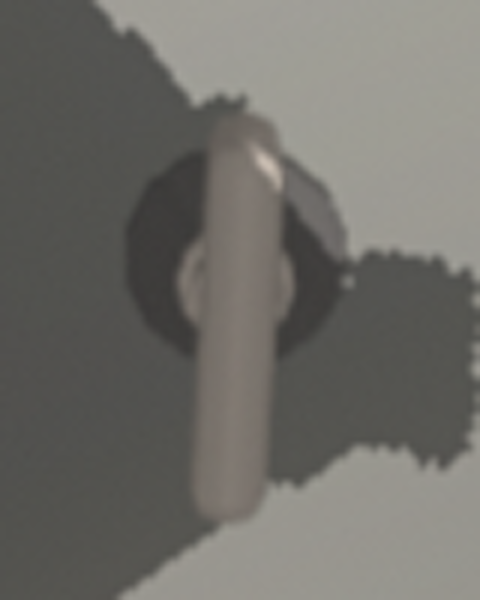

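Request:
{"op": "move_arm", "data": {
  "moves": [
    [0,0.5,20,0,0,3.4,45],
    [0,0,30,0,0,0,45],
    [0,0,30,0,0,0,45],
    [0,0,30,0,0,0,45],
    [0,0,19,0,0,0,45],
    [0,0,0,0,0,0,45],
    [0,0,0,0,0,0,45]
  ]
}}

```text
time_s: 2.82
position: [0.5526, 0.0913, 0.0732]
eef_rot: [0.348, 0.938, 0.0, 0.001]
contact_force: [0.5, 0.3, 0.5]
opening: 0.045
```

Run:
```python
from w import *
st(); snap("wrist",2)
```

```text
t 2.83 pos [0.5526 0.0913 0.0732] yhead 49.32 zax [ 0.001  0.    -1.   ] F [0.5 0.3 0.5] T [-0.04  0.    0.03] op 0.045 q [ 0.081  0.577  1.746  0.     0.817 -0.78 ]
```

View pics/wrist2.png

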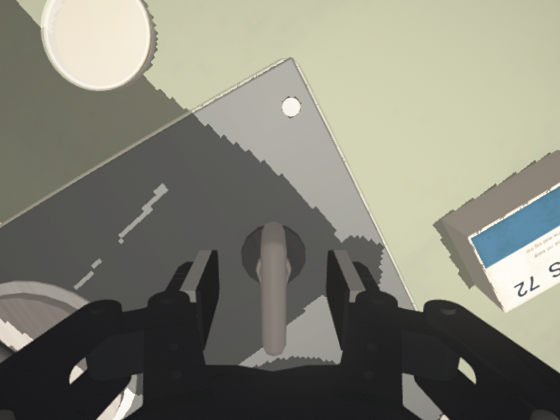

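The wing now sits midway between the pads, at column 273 with the pads near 207 and 340. I'll close on it.

Request:
{"op": "move_arm", "data": {
  "moves": [
    [0,0,0,0,0,0,0],
    [0,0,0,0,0,0,0],
    [0,0,0,0,0,0,0],
    [0,0,0,0,0,0,0],
    [0,0,0,0,0,0,0],
    [0,0,0,0,0,0,0]
  ]
}}

```text
time_s: 3.62
position: [0.5529, 0.0917, 0.0734]
eef_rot: [0.348, 0.938, 0.001, 0.001]
contact_force: [-0.2, 3.7, 7.5]
opening: 0.0081
```

Run:
```python
from w import *
st()
```

```text
t 3.62 pos [0.5529 0.0917 0.0734] yhead 49.28 zax [ 0.002  0.001 -1.   ] F [-0.2  3.7  7.5] T [ 0.77 -0.05  0.06] op 0.0081 q [ 8.100e-02  5.770e-01  1.745e+00  1.000e-03  8.160e-01 -7.800e-01]
```

Request:
{"op": "move_arm", "data": {
  "moves": [
    [0,0,0,0,0,5,0],
    [0,0,0,0,0,6,0],
    [0,0,0,0,0,6,0],
    [0,0,0,0,0,6,0],
    [0,0,0,0,0,6,0],
    [0,0,0,0,0,6,0],
    [0,0,0,0,0,5,0],
    [0,0,0,0,0,0,0],
    [0,0,0,0,0,0,0]
  ]
}}

```text
time_s: 4.75
position: [0.5534, 0.0918, 0.0735]
eef_rot: [0.648, 0.762, 0.002, 0.001]
contact_force: [1.2, 5.2, 5.7]
opening: 0.0082
```

Run:
```python
from w import *
st()
```

```text
t 4.75 pos [0.5534 0.0918 0.0735] yhead 9.28 zax [ 0.004  0.001 -1.   ] F [1.2 5.2 5.7] T [ 0.69 -0.53  0.03] op 0.0082 q [ 8.100e-02  5.770e-01  1.745e+00  1.000e-03  8.160e-01 -8.200e-02]
```

Run:
```python
from w import *
snap("wrist",3)
```

```text
(no output)
```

View pics/wrist3.png

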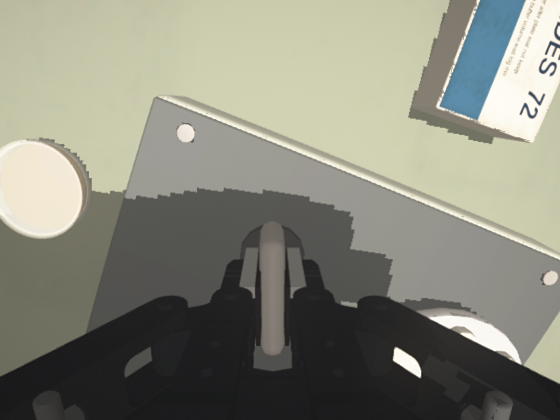

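The wing turned along with the pads and stays aligned in the grip. Next part turn.

Request:
{"op": "move_arm", "data": {
  "moves": [
    [0,0,0,0,0,5,0],
    [0,0,0,0,0,6,0],
    [0,0,0,0,0,6,0],
    [0,0,0,0,0,6,0],
    [0,0,0,0,0,6,0],
    [0,0,0,0,0,6,0],
    [0,0,0,0,0,5,0],
    [0,0,0,0,0,0,0],
    [0,0,0,0,0,0,0]
  ]
}}

```text
time_s: 5.92
position: [0.5537, 0.0916, 0.0735]
eef_rot: [0.869, 0.495, 0.002, 0.001]
contact_force: [3.8, 4.0, 6.3]
opening: 0.0082
```

Run:
```python
from w import *
st()
```

```text
t 5.92 pos [0.5537 0.0916 0.0735] yhead -30.61 zax [ 0.004  0.001 -1.   ] F [3.8 4.  6.3] T [ 0.42 -0.86 -0.05] op 0.0082 q [8.100e-02 5.770e-01 1.745e+00 1.000e-03 8.150e-01 6.150e-01]
```

Request:
{"op": "move_arm", "data": {
  "moves": [
    [0,0,0,0,0,5,0],
    [0,0,0,0,0,6,0],
    [0,0,0,0,0,6,0],
    [0,0,0,0,0,6,0],
    [0,0,0,0,0,5,0],
    [0,0,0,0,0,4,0],
    [0,0,0,0,0,0,0],
    [0,0,0,0,0,0,0]
  ]
}}

```text
time_s: 6.92
position: [0.5538, 0.0913, 0.0735]
eef_rot: [0.972, 0.237, 0.002, 0.0]
contact_force: [4.2, 1.5, 5.2]
opening: 0.0082
```

Run:
```python
from w import *
st()
```

```text
t 6.92 pos [0.5538 0.0913 0.0735] yhead -62.6 zax [ 0.004  0.    -1.   ] F [4.2 1.5 5.2] T [-0.05 -0.97  0.04] op 0.0082 q [ 0.081  0.578  1.745 -0.     0.815  1.173]
```

Request:
{"op": "move_arm", "data": {
  "moves": [
    [0,0,0,0,0,3,0],
    [0,0,0,0,0,3,0],
    [0,0,0,0,0,0,0]
  ]
}}

```text
time_s: 7.3
position: [0.5538, 0.0912, 0.0735]
eef_rot: [0.983, 0.185, 0.002, 0.0]
contact_force: [5.4, 1.6, 6.3]
opening: 0.0079
```

Run:
```python
from w import *
st()
```

```text
t 7.3 pos [0.5538 0.0912 0.0735] yhead -68.63 zax [ 0.004  0.    -1.   ] F [5.4 1.6 6.3] T [-0.21 -0.86  0.03] op 0.0079 q [ 0.08   0.578  1.745 -0.     0.815  1.278]
```

Request:
{"op": "move_arm", "data": {
  "moves": [
    [0,0,0,0,0,2,0],
    [0,0,0,0,0,0,0]
  ]
}}

```text
time_s: 7.55
position: [0.5538, 0.0912, 0.0735]
eef_rot: [0.986, 0.168, 0.002, 0.0]
contact_force: [5.2, 0.8, 6.1]
opening: 0.0078
```

Run:
```python
from w import *
st()
```

```text
t 7.55 pos [0.5538 0.0912 0.0735] yhead -70.61 zax [ 0.004  0.    -1.   ] F [5.2 0.8 6.1] T [-0.11 -0.88  0.07] op 0.0078 q [ 0.08   0.577  1.745 -0.     0.815  1.313]
```

Request:
{"op": "move_arm", "data": {
  "moves": [
    [0,0,0,0,0,1.5,0],
    [0,0,0,0,0,0,0]
  ]
}}

```text
time_s: 7.8
position: [0.5538, 0.0912, 0.0735]
eef_rot: [0.988, 0.156, 0.002, 0.0]
contact_force: [5.8, 1.9, 5.7]
opening: 0.0082
```

Run:
```python
from w import *
st()
```

```text
t 7.8 pos [0.5538 0.0912 0.0735] yhead -72.1 zax [ 0.004  0.    -1.   ] F [5.8 1.9 5.7] T [-0.17 -0.85  0.09] op 0.0082 q [ 0.08   0.578  1.745 -0.     0.815  1.339]
```

Request:
{"op": "move_arm", "data": {
  "moves": [
    [0,0,0,0,0,1.5,0],
    [0,0,0,0,0,0,0]
  ]
}}

```text
time_s: 8.05
position: [0.5538, 0.0912, 0.0735]
eef_rot: [0.99, 0.143, 0.002, 0.0]
contact_force: [5.2, 0.8, 6.6]
opening: 0.0083
```

Run:
```python
from w import *
st()
```

```text
t 8.05 pos [0.5538 0.0912 0.0735] yhead -73.58 zax [ 0.004 -0.    -1.   ] F [5.2 0.8 6.6] T [-0.27 -0.91  0.27] op 0.0083 q [ 8.000e-02  5.780e-01  1.745e+00 -1.000e-03  8.150e-01  1.365e+00]
```

Request:
{"op": "move_arm", "data": {
  "moves": [
    [0,0,0,0,0,1.5,0],
    [0,0,0,0,0,0,0]
  ]
}}

```text
time_s: 8.3
position: [0.5538, 0.0912, 0.0735]
eef_rot: [0.992, 0.13, 0.002, 0.0]
contact_force: [5.1, 1.3, 6.1]
opening: 0.0082
```

Run:
```python
from w import *
st()
```

```text
t 8.3 pos [0.5538 0.0912 0.0735] yhead -75.06 zax [ 0.004 -0.    -1.   ] F [5.1 1.3 6.1] T [-0.22 -0.8   0.41] op 0.0082 q [ 8.000e-02  5.770e-01  1.745e+00 -1.000e-03  8.150e-01  1.391e+00]
```

Request:
{"op": "move_arm", "data": {
  "moves": [
    [0,0,0,0,0,1.5,0],
    [0,0,0,0,0,0,0]
  ]
}}

```text
time_s: 8.55
position: [0.5538, 0.0912, 0.0735]
eef_rot: [0.993, 0.117, 0.002, 0.0]
contact_force: [5.1, 1.1, 6.6]
opening: 0.0081
```

Run:
```python
from w import *
st()
```

```text
t 8.55 pos [0.5538 0.0912 0.0735] yhead -76.54 zax [ 0.004 -0.    -1.   ] F [5.1 1.1 6.6] T [-0.19 -0.82  0.57] op 0.0081 q [ 8.100e-02  5.770e-01  1.745e+00 -1.000e-03  8.150e-01  1.417e+00]
```

The torque about vertical rises steadily from 0.09 to 0.57 N m starting at heading about -72°. The stop was expected at -71.4°, so the key is against it. I'll let go and rise.

Request:
{"op": "move_arm", "data": {
  "moves": [
    [0,0,0,0,0,0,40],
    [0,0,0,0,0,0,40],
    [0,0,0,0,0,0,40],
    [0,0,-30,0,0,0,40],
    [0,0,-40,0,0,0,40],
    [0,0,-40,0,0,0,40],
    [0,0,-20,0,0,0,40],
    [0,0,0,0,0,0,40],
    [0,0,0,0,0,0,40]
  ]
}}

```text
time_s: 9.68
position: [0.5515, 0.0911, 0.201]
eef_rot: [0.993, 0.116, -0.001, -0.0]
contact_force: [-0.2, 0.0, 0.2]
opening: 0.0402
```

Run:
```python
from w import *
st(); c=snap("wrist",4); t=snap("top",4); snap("side",4)
P=cloud(c)
pc=proj(c,[[.5515,.0915,.102]])[0]; print(pc)
m=np.zeros((420,560),bool); m[int(pc[1])-45:int(pc[1])+45,int(pc[0])-45:int(pc[0])+45]=1
m&=(abs(P[...,2]-.102)<.005)
v,u=np.where(m); print(m.sum())
for W in (P[m],onz(c,np.c_[u,v],.102)): print(cv2.minAreaRect((W[:,:2]*1000).astype(np.float32)))
```

```text
t 9.68 pos [0.5515 0.0911 0.201 ] yhead -76.7 zax [-0.002 -0.    -1.   ] F [-0.2  0.   0.2] T [ 0.    0.02 -0.02] op 0.0402 q [ 0.08   0.401  1.659 -0.     1.084  1.419]
[272.7927531  204.50646283]
770
((552.6846923828125, 91.65055847167969), (43.992183685302734, 8.9398775100708), 18.359838485717773)
((553.4649658203125, 91.81172943115234), (43.7338752746582, 8.78838062286377), 18.35365104675293)
```

View pics/wrist4.png

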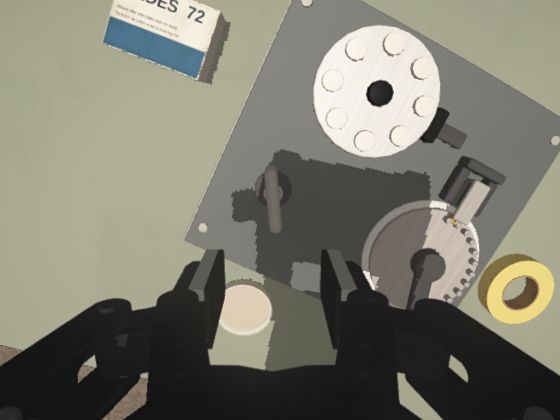

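The wing now lies at 18.4° in world, which is a key angle of 149.2° or 2.60 rad, so it stayed at the stop when released. In the wrist view the wing runs from (270,168) to (276,230), and the lever is still at rest. Next the lever post.

Request:
{"op": "move_arm", "data": {
  "moves": [
    [-35.2,29.4,0,0,0,0,40],
    [-35.2,29.4,0,0,0,0,40],
    [-35.2,29.4,0,0,0,0,40],
    [-35.2,29.4,0,0,0,0,40],
    [0,0,0,0,0,5.8,40],
    [0,0,0,0,0,0,40],
    [0,0,0,0,0,0,40]
  ]
}}

```text
time_s: 10.7
position: [0.4422, -0.0553, 0.202]
eef_rot: [0.998, 0.067, -0.0, -0.0]
contact_force: [-0.5, 0.8, 0.6]
opening: 0.0401
```

Run:
```python
from w import *
st(); c=snap("wrist",5)
P=cloud(c)
print(proj(c,[[.4415,-.0555,.114],[.5206,-.0452,.072]]))
m=(P[...,2]>.109)&(P[...,2]<.119)&(np.hypot(P[...,0]-.4415,P[...,1]+.0555)<.02)
v,u=np.where(m); print(m.sum(),u.mean(),v.mean(),np.median(P[m],0),(P[m].min(0)+P[m].max(0))/2)
if len(u): print(cv2.minEnclosingCircle(onz(c,np.c_[u,v],.114)[:,:2].astype(np.float32)*1000))
```

```text
t 10.7 pos [ 0.4422 -0.0553  0.202 ] yhead -82.36 zax [-0.  0. -1.] F [-0.5  0.8  0.6] T [ 0.   -0.01  0.03] op 0.0401 q [-0.229  0.198  1.94   0.     1.004  1.208]
[[273.3216166  210.25144532]
 [273.60597094  85.30418379]]
434 274.08294930875576 205.9700460829493 [ 0.4441868  -0.05564848  0.11247775] [ 0.44364534 -0.05562425  0.11255932]
((444.3759460449219, -55.859745025634766), 7.936209678649902)
```

View pics/wrist5.png

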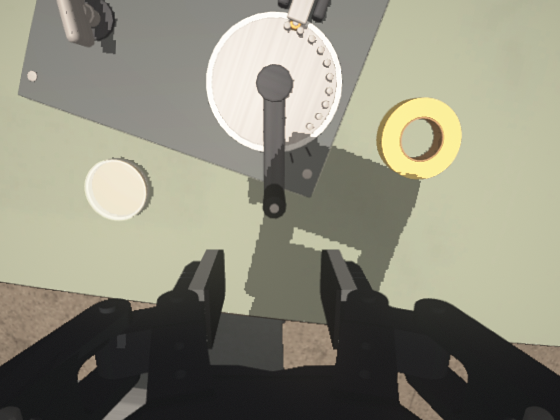

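The post top is at (274,207), straight below the arm and centred between the pads, at (0.443,-0.0556) in world. I'll descend and grip.

Request:
{"op": "move_arm", "data": {
  "moves": [
    [0.7,0.3,30,0,0,0,40],
    [0,0,35,0,0,0,40],
    [0,0,35,0,0,0,40],
    [0,0,22,0,0,0,40],
    [0,0,0,0,0,0,40],
    [0,0,0,0,0,0,40]
  ]
}}

```text
time_s: 11.5
position: [0.4433, -0.0557, 0.081]
eef_rot: [0.998, 0.066, 0.0, 0.0]
contact_force: [0.4, 1.5, 1.1]
opening: 0.0404
```

Run:
```python
from w import *
st(); c=snap("wrist",6)
```

```text
t 11.5 pos [ 0.4433 -0.0557  0.081 ] yhead -82.46 zax [ 0.001 -0.    -1.   ] F [0.4 1.5 1.1] T [0.02 0.06 0.03] op 0.0404 q [-0.229  0.406  2.033  0.     0.701  1.21 ]
```

View pics/wrist6.png

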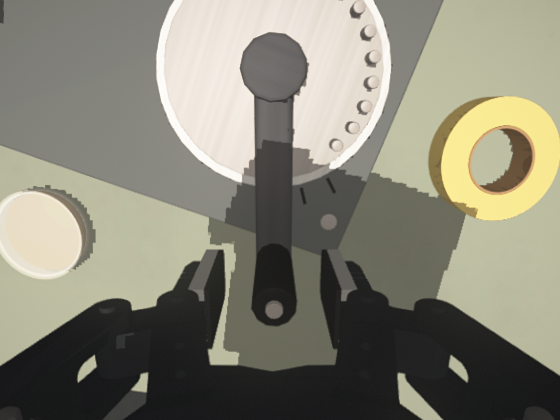

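The post, at about (274,300), stands centred between the pads. Closing.

Request:
{"op": "move_arm", "data": {
  "moves": [
    [0,0,0,0,0,0,0],
    [0,0,0,0,0,0,0],
    [0,0,0,0,0,0,0],
    [0,0,0,0,0,0,0],
    [0,0,0,0,0,0,0]
  ]
}}

```text
time_s: 12.18
position: [0.4432, -0.0561, 0.0808]
eef_rot: [0.998, 0.065, 0.0, 0.0]
contact_force: [-1.8, -1.9, 6.7]
opening: 0.0142
```

Run:
```python
from w import *
st(); c=snap("wrist",7)
```

```text
t 12.18 pos [ 0.4432 -0.0561  0.0808] yhead -82.51 zax [ 0.001 -0.    -1.   ] F [-1.8 -1.9  6.7] T [-0.31  0.19  0.04] op 0.0142 q [-0.23   0.406  2.034 -0.     0.701  1.21 ]
```

View pics/wrist7.png

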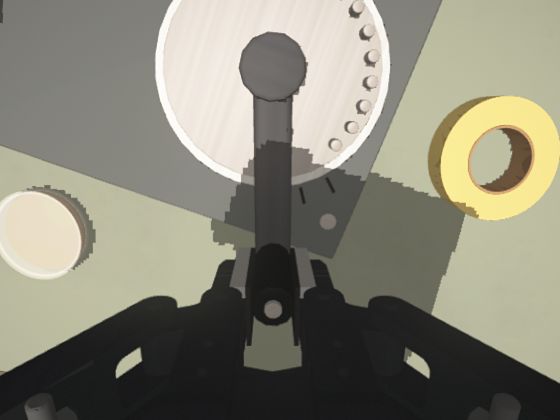

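The post is held with an opening of 14 mm. Now I swing in 2° steps along the 80 mm arc and read the tangential force after each step.

```bash
cat > L.py <<'E'
from w import *
s=arm.state(); m=R.from_quat(s["eef_rot"]).as_matrix(); p=s["position"]-np.array([.5222,-.0452,0])
a=np.degrees(np.arctan2(p[1],p[0])); f=s["contact_force"]; e=p[:2]/np.linalg.norm(p[:2])
print("t %.2f tool turn %.2f  pos ang %.2f r %.1f  Ftan %.2f Frad %.2f Fz %.2f Tz %.2f op %.4f"%(s["time_s"],np.degrees(np.arctan2(m[1,1],m[0,1]))+82.45,(a+172.45+180)%360-180,np.linalg.norm(p[:2])*1000,f[:2]@[-e[1],e[0]],f[:2]@e,f[2],s["ft_torque"][2],s["opening"]))
E
python3 L.py
```

```text
t 12.22 tool turn -0.06  pos ang 0.28 r 79.8  Ftan 1.33 Frad 2.30 Fz 7.18 Tz 0.03 op 0.0146
```

Request:
{"op": "move_arm", "data": {
  "moves": [
    [0.05,2.8,0,0,0,-2,0]
  ]
}}

```text
time_s: 12.35
position: [0.4434, -0.0582, 0.0807]
eef_rot: [0.997, 0.083, 0.0, -0.0]
contact_force: [-1.9, 7.9, 6.4]
opening: 0.0145
```

```bash
python3 L.py
```

```text
t 12.35 tool turn 1.95  pos ang 1.78 r 79.9  Ftan -8.08 Frad 0.57 Fz 6.36 Tz 0.01 op 0.0145
```

Request:
{"op": "move_arm", "data": {
  "moves": [
    [0.05,2.8,0,0,0,-2,0]
  ]
}}

```text
time_s: 12.48
position: [0.4438, -0.0609, 0.0807]
eef_rot: [0.995, 0.1, 0.0, -0.0]
contact_force: [-1.5, 5.9, 6.6]
opening: 0.0144
```

```bash
python3 L.py
```

```text
t 12.47 tool turn 3.98  pos ang 3.75 r 79.9  Ftan -6.08 Frad 0.34 Fz 6.59 Tz 0.02 op 0.0144
```

Request:
{"op": "move_arm", "data": {
  "moves": [
    [0.05,2.8,0,0,0,-2,0]
  ]
}}

```text
time_s: 12.6
position: [0.4444, -0.0637, 0.0807]
eef_rot: [0.993, 0.118, 0.0, -0.0]
contact_force: [-0.8, 4.8, 6.9]
opening: 0.0144
```

```bash
python3 L.py
```

```text
t 12.60 tool turn 5.98  pos ang 5.80 r 79.9  Ftan -4.82 Frad -0.28 Fz 6.86 Tz 0.00 op 0.0144
```

Request:
{"op": "move_arm", "data": {
  "moves": [
    [0.05,2.8,0,0,0,-2,0]
  ]
}}

```text
time_s: 12.72
position: [0.4451, -0.0664, 0.0807]
eef_rot: [0.991, 0.135, 0.0, -0.0]
contact_force: [-1.7, 5.1, 7.8]
opening: 0.0147
```

```bash
python3 L.py
```

```text
t 12.72 tool turn 7.99  pos ang 7.86 r 79.9  Ftan -5.40 Frad 0.24 Fz 7.78 Tz -0.03 op 0.0147
```

Request:
{"op": "move_arm", "data": {
  "moves": [
    [0.05,2.8,0,0,0,-2,0]
  ]
}}

```text
time_s: 12.85
position: [0.4459, -0.0692, 0.0807]
eef_rot: [0.988, 0.152, 0.0, -0.0]
contact_force: [-1.2, 3.3, 7.3]
opening: 0.0141
```

```bash
python3 L.py
```

```text
t 12.85 tool turn 9.99  pos ang 9.93 r 80.0  Ftan -3.55 Frad 0.17 Fz 7.26 Tz 0.02 op 0.0141
```

Request:
{"op": "move_arm", "data": {
  "moves": [
    [0.05,2.8,0,0,0,-2,0]
  ]
}}

```text
time_s: 12.98
position: [0.4469, -0.0719, 0.0808]
eef_rot: [0.985, 0.17, 0.0, -0.0]
contact_force: [-1.9, 2.2, 7.6]
opening: 0.0142
```

```bash
python3 L.py
```

```text
t 12.97 tool turn 11.99  pos ang 11.99 r 79.9  Ftan -2.70 Frad 1.03 Fz 7.58 Tz -0.00 op 0.0142
```

Request:
{"op": "move_arm", "data": {
  "moves": [
    [0.05,2.8,0,0,0,-2,0]
  ]
}}

```text
time_s: 13.1
position: [0.4479, -0.0746, 0.0808]
eef_rot: [0.982, 0.187, 0.0, -0.0]
contact_force: [-1.9, 1.7, 7.9]
opening: 0.0147
```

```bash
python3 L.py
```

```text
t 13.10 tool turn 14.00  pos ang 14.05 r 80.0  Ftan -2.24 Frad 1.12 Fz 7.87 Tz -0.00 op 0.0147
```

Request:
{"op": "move_arm", "data": {
  "moves": [
    [0.05,2.8,0,0,0,-2,0]
  ]
}}

```text
time_s: 13.22
position: [0.4486, -0.0769, 0.0806]
eef_rot: [0.979, 0.204, -0.0, -0.001]
contact_force: [-1.5, 6.7, 7.5]
opening: 0.0142
```

```bash
python3 L.py
```

```text
t 13.22 tool turn 15.98  pos ang 15.74 r 80.1  Ftan -6.80 Frad -1.25 Fz 7.55 Tz 0.02 op 0.0142
```

Click 1 is clear: resistance falls to 2.2 N at 14.0° and jumps to 6.8 N by 15.7°. Continuing.

Request:
{"op": "move_arm", "data": {
  "moves": [
    [0.1,5.6,0,0,0,-4,0]
  ]
}}

```text
time_s: 13.35
position: [0.4509, -0.0819, 0.0807]
eef_rot: [0.971, 0.238, -0.0, -0.001]
contact_force: [-2.9, 5.6, 7.4]
opening: 0.0146
```

```bash
python3 L.py
```

```text
t 13.35 tool turn 20.03  pos ang 19.69 r 80.1  Ftan -6.32 Frad 0.02 Fz 7.45 Tz -0.01 op 0.0146
```

Request:
{"op": "move_arm", "data": {
  "moves": [
    [0.05,2.8,0,0,0,-2,0]
  ]
}}

```text
time_s: 13.48
position: [0.4524, -0.0846, 0.0807]
eef_rot: [0.967, 0.255, 0.0, -0.0]
contact_force: [-2.2, 3.9, 8.0]
opening: 0.0143
```

```bash
python3 L.py
```

```text
t 13.47 tool turn 22.01  pos ang 21.89 r 80.2  Ftan -4.41 Frad -0.02 Fz 7.97 Tz 0.06 op 0.0143
```

Request:
{"op": "move_arm", "data": {
  "moves": [
    [0.05,2.8,0,0,0,-2,0]
  ]
}}

```text
time_s: 13.6
position: [0.4538, -0.087, 0.0807]
eef_rot: [0.962, 0.272, 0.0, -0.0]
contact_force: [-2.0, 3.1, 7.0]
opening: 0.0144
```

```bash
python3 L.py
```

```text
t 13.60 tool turn 23.99  pos ang 23.90 r 80.2  Ftan -3.74 Frad 0.10 Fz 7.00 Tz -0.02 op 0.0144
```

Request:
{"op": "move_arm", "data": {
  "moves": [
    [0.05,2.8,0,0,0,-2,0]
  ]
}}

```text
time_s: 13.72
position: [0.4554, -0.0894, 0.0807]
eef_rot: [0.957, 0.289, 0.0, -0.0]
contact_force: [-2.6, 3.5, 7.3]
opening: 0.0143
```

```bash
python3 L.py
```

```text
t 13.72 tool turn 25.99  pos ang 25.94 r 80.2  Ftan -4.35 Frad 0.25 Fz 7.33 Tz 0.05 op 0.0143
```

Request:
{"op": "move_arm", "data": {
  "moves": [
    [0.05,2.8,0,0,0,-2,0]
  ]
}}

```text
time_s: 13.85
position: [0.457, -0.0919, 0.0808]
eef_rot: [0.952, 0.305, 0.0, -0.0]
contact_force: [-2.4, 1.3, 7.0]
opening: 0.0141
```

```bash
python3 L.py
```

```text
t 13.85 tool turn 28.00  pos ang 28.03 r 80.2  Ftan -2.49 Frad 1.19 Fz 6.95 Tz -0.03 op 0.0141
```

Request:
{"op": "move_arm", "data": {
  "moves": [
    [0.05,2.8,0,0,0,-2,0]
  ]
}}

```text
time_s: 13.98
position: [0.4582, -0.0938, 0.0806]
eef_rot: [0.947, 0.322, -0.0, -0.001]
contact_force: [-3.9, 6.5, 9.2]
opening: 0.0142
```

```bash
python3 L.py
```

```text
t 13.97 tool turn 29.98  pos ang 29.66 r 80.3  Ftan -7.48 Frad -0.83 Fz 9.24 Tz -0.00 op 0.0142
```

Request:
{"op": "move_arm", "data": {
  "moves": [
    [0.1,5.6,0,0,0,-4,0]
  ]
}}

```text
time_s: 14.1
position: [0.4616, -0.098, 0.0806]
eef_rot: [0.935, 0.355, -0.0, -0.001]
contact_force: [-2.6, 4.5, 9.2]
opening: 0.0142
```

```bash
python3 L.py
```

```text
t 14.10 tool turn 34.03  pos ang 33.52 r 80.4  Ftan -5.12 Frad -1.01 Fz 9.17 Tz 0.05 op 0.0142
```

Request:
{"op": "move_arm", "data": {
  "moves": [
    [0.05,2.8,0,0,0,-2,0]
  ]
}}

```text
time_s: 14.22
position: [0.4637, -0.1004, 0.0806]
eef_rot: [0.929, 0.371, -0.0, -0.001]
contact_force: [-3.1, 3.5, 7.9]
opening: 0.0144
```

```bash
python3 L.py
```

```text
t 14.22 tool turn 36.02  pos ang 35.78 r 80.4  Ftan -4.71 Frad -0.14 Fz 7.91 Tz -0.03 op 0.0144
```

Request:
{"op": "move_arm", "data": {
  "moves": [
    [0.05,2.8,0,0,0,-2,0]
  ]
}}

```text
time_s: 14.35
position: [0.4657, -0.1024, 0.0807]
eef_rot: [0.922, 0.387, -0.0, -0.0]
contact_force: [-4.2, 2.4, 8.0]
opening: 0.0143
```

```bash
python3 L.py
```

```text
t 14.35 tool turn 38.00  pos ang 37.80 r 80.4  Ftan -4.66 Frad 1.23 Fz 7.95 Tz 0.02 op 0.0143
```

Request:
{"op": "move_arm", "data": {
  "moves": [
    [0.05,2.8,0,0,0,-2,0]
  ]
}}

```text
time_s: 14.48
position: [0.4678, -0.1044, 0.0807]
eef_rot: [0.915, 0.403, -0.0, -0.0]
contact_force: [-3.5, 1.7, 8.6]
opening: 0.0145
```

```bash
python3 L.py
```

```text
t 14.47 tool turn 40.00  pos ang 39.87 r 80.4  Ftan -3.69 Frad 1.14 Fz 8.61 Tz -0.01 op 0.0145
```

Request:
{"op": "move_arm", "data": {
  "moves": [
    [0.05,2.8,0,0,0,-2,0]
  ]
}}

```text
time_s: 14.6
position: [0.47, -0.1064, 0.0808]
eef_rot: [0.908, 0.419, -0.0, -0.0]
contact_force: [-2.4, 1.3, 6.9]
opening: 0.0144
```

```bash
python3 L.py
```

```text
t 14.60 tool turn 42.00  pos ang 41.98 r 80.4  Ftan -2.67 Frad 0.54 Fz 6.87 Tz 0.02 op 0.0144
```

Request:
{"op": "move_arm", "data": {
  "moves": [
    [0.05,2.8,0,0,0,-2,0]
  ]
}}

```text
time_s: 14.72
position: [0.4717, -0.1079, 0.0806]
eef_rot: [0.901, 0.435, -0.0, -0.001]
contact_force: [-6.9, 3.8, 8.8]
opening: 0.0144
```

```bash
python3 L.py
```

```text
t 14.72 tool turn 43.99  pos ang 43.59 r 80.5  Ftan -7.78 Frad 1.36 Fz 8.77 Tz -0.01 op 0.0144
```

Click 2 came at 28–29.7° and click 3 at 42–43.6°. On to click 4.

Request:
{"op": "move_arm", "data": {
  "moves": [
    [0.1,5.6,0,0,0,-4,0]
  ]
}}

```text
time_s: 14.85
position: [0.4759, -0.1111, 0.0806]
eef_rot: [0.885, 0.466, -0.001, -0.001]
contact_force: [-5.9, 3.1, 9.7]
opening: 0.0144
```

```bash
python3 L.py
```

```text
t 14.85 tool turn 48.04  pos ang 47.35 r 80.6  Ftan -6.60 Frad 0.82 Fz 9.66 Tz 0.04 op 0.0144
```

Request:
{"op": "move_arm", "data": {
  "moves": [
    [0.05,2.8,0,0,0,-2,0]
  ]
}}

```text
time_s: 14.98
position: [0.4786, -0.113, 0.0806]
eef_rot: [0.876, 0.482, -0.0, -0.001]
contact_force: [-5.1, 1.7, 8.7]
opening: 0.0143
```

```bash
python3 L.py
```

```text
t 14.97 tool turn 50.03  pos ang 49.67 r 80.6  Ftan -5.25 Frad 1.35 Fz 8.74 Tz 0.00 op 0.0143
```

Request:
{"op": "move_arm", "data": {
  "moves": [
    [0.05,2.8,0,0,0,-2,0]
  ]
}}

```text
time_s: 15.1
position: [0.481, -0.1145, 0.0807]
eef_rot: [0.868, 0.497, -0.0, -0.0]
contact_force: [-4.3, 0.8, 10.0]
opening: 0.0146
```

```bash
python3 L.py
```

```text
t 15.10 tool turn 52.00  pos ang 51.71 r 80.6  Ftan -4.12 Frad 1.53 Fz 9.98 Tz -0.03 op 0.0146
```

Request:
{"op": "move_arm", "data": {
  "moves": [
    [0.05,2.8,0,0,0,-2,0]
  ]
}}

```text
time_s: 15.22
position: [0.4836, -0.116, 0.0807]
eef_rot: [0.859, 0.512, -0.0, -0.0]
contact_force: [-4.5, -0.3, 8.3]
opening: 0.0143
```

```bash
python3 L.py
```

```text
t 15.22 tool turn 54.00  pos ang 53.81 r 80.6  Ftan -3.82 Frad 2.43 Fz 8.28 Tz -0.03 op 0.0143
```

Request:
{"op": "move_arm", "data": {
  "moves": [
    [0.05,2.8,0,0,0,-2,0]
  ]
}}

```text
time_s: 15.35
position: [0.4862, -0.1173, 0.0808]
eef_rot: [0.85, 0.527, -0.0, -0.0]
contact_force: [-3.4, 0.5, 8.6]
opening: 0.0142
```

```bash
python3 L.py
```

```text
t 15.35 tool turn 56.00  pos ang 55.92 r 80.6  Ftan -3.22 Frad 1.10 Fz 8.61 Tz -0.00 op 0.0142
```

Request:
{"op": "move_arm", "data": {
  "moves": [
    [0.05,2.8,0,0,0,-2,0]
  ]
}}

```text
time_s: 15.48
position: [0.4882, -0.1184, 0.0806]
eef_rot: [0.841, 0.541, -0.001, -0.001]
contact_force: [-9.1, 1.7, 8.7]
opening: 0.0143
```

```bash
python3 L.py
```

```text
t 15.47 tool turn 58.00  pos ang 57.58 r 80.7  Ftan -8.92 Frad 2.29 Fz 8.68 Tz -0.02 op 0.0143
```

Click 4 came at 56–57.6°. Now the fifth, with smaller steps at the end.

Request:
{"op": "move_arm", "data": {
  "moves": [
    [0.1,5.6,0,0,0,-4,0]
  ]
}}

```text
time_s: 15.6
position: [0.493, -0.1206, 0.0806]
eef_rot: [0.821, 0.571, -0.001, -0.001]
contact_force: [-7.0, 0.5, 11.2]
opening: 0.0143
```

```bash
python3 L.py
```

```text
t 15.60 tool turn 62.04  pos ang 61.30 r 80.8  Ftan -6.74 Frad 2.11 Fz 11.21 Tz 0.00 op 0.0143
```

Request:
{"op": "move_arm", "data": {
  "moves": [
    [0.05,2.8,0,0,0,-2,0]
  ]
}}

```text
time_s: 15.72
position: [0.4961, -0.1217, 0.0807]
eef_rot: [0.811, 0.585, -0.001, -0.001]
contact_force: [-5.8, -0.7, 8.4]
opening: 0.0142
```

```bash
python3 L.py
```

```text
t 15.72 tool turn 64.03  pos ang 63.62 r 80.8  Ftan -5.26 Frad 2.54 Fz 8.39 Tz -0.06 op 0.0142
```

Request:
{"op": "move_arm", "data": {
  "moves": [
    [0.05,2.8,0,0,0,-2,0]
  ]
}}

```text
time_s: 15.85
position: [0.4989, -0.1226, 0.0807]
eef_rot: [0.801, 0.599, -0.0, -0.0]
contact_force: [-4.4, -0.7, 8.6]
opening: 0.0141
```

```bash
python3 L.py
```

```text
t 15.85 tool turn 66.01  pos ang 65.66 r 80.8  Ftan -4.04 Frad 1.96 Fz 8.59 Tz 0.05 op 0.0141
```

Request:
{"op": "move_arm", "data": {
  "moves": [
    [0.05,2.8,0,0,0,-2,0]
  ]
}}

```text
time_s: 15.98
position: [0.5017, -0.1234, 0.0808]
eef_rot: [0.79, 0.613, -0.0, -0.0]
contact_force: [-5.4, -1.0, 8.0]
opening: 0.0146
```

```bash
python3 L.py
```

```text
t 15.97 tool turn 68.01  pos ang 67.77 r 80.9  Ftan -4.98 Frad 2.31 Fz 7.99 Tz -0.00 op 0.0146
```

Request:
{"op": "move_arm", "data": {
  "moves": [
    [0.05,2.8,0,0,0,-2,0]
  ]
}}

```text
time_s: 16.1
position: [0.5046, -0.1241, 0.0808]
eef_rot: [0.78, 0.626, -0.0, -0.0]
contact_force: [-3.2, -0.9, 8.3]
opening: 0.0141
```

```bash
python3 L.py
```

```text
t 16.10 tool turn 70.00  pos ang 69.87 r 80.9  Ftan -2.96 Frad 1.53 Fz 8.32 Tz 0.00 op 0.0141
```

Request:
{"op": "move_arm", "data": {
  "moves": [
    [0,1.4,0,0,0,-1,0]
  ]
}}

```text
time_s: 16.23
position: [0.5059, -0.1245, 0.0808]
eef_rot: [0.774, 0.633, -0.0, -0.0]
contact_force: [-5.1, -2.1, 7.9]
opening: 0.0145
```

```bash
python3 L.py
```

```text
t 16.23 tool turn 70.99  pos ang 70.86 r 80.9  Ftan -4.55 Frad 3.03 Fz 7.85 Tz 0.00 op 0.0145
```

Request:
{"op": "move_arm", "data": {
  "moves": [
    [0,0,0,0,0,0,0],
    [0,0,0,0,0,0,0]
  ]
}}

```text
time_s: 16.48
position: [0.5059, -0.1244, 0.0808]
eef_rot: [0.774, 0.633, -0.0, -0.0]
contact_force: [-3.5, -1.6, 7.9]
opening: 0.0144
```

```bash
python3 L.py
python3 - <<'E'
from w import *
snap("wrist",8); snap("top",8); snap("side",8)
E
python3 L.py
```

```text
t 16.48 tool turn 70.94  pos ang 70.83 r 80.9  Ftan -3.09 Frad 2.30 Fz 7.94 Tz 0.01 op 0.0144
t 16.62 tool turn 70.94  pos ang 70.81 r 80.9  Ftan -2.94 Frad 2.57 Fz 7.39 Tz 0.04 op 0.0144
```

View pics/wrist8.png

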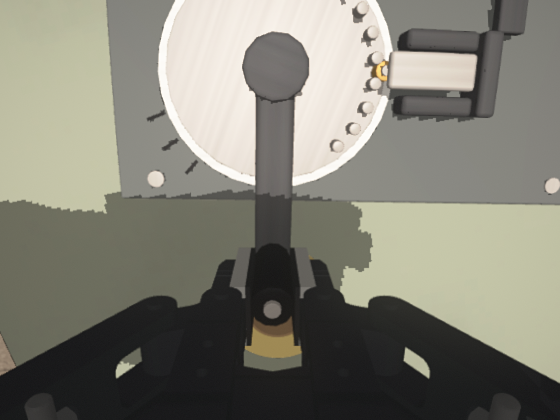

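View pics/side8.png

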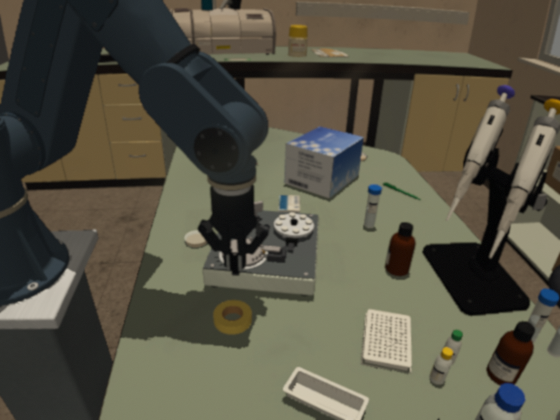

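In the wrist view the post is still firmly between the pads at (272,300), and the pawl tip at (381,70) sits between two pins. I'll go one more degree, still more than 4° short of the next ridge, to feel the notch wall and then settle back.

Request:
{"op": "move_arm", "data": {
  "moves": [
    [0,1.4,0,0,0,-1,0]
  ]
}}

```text
time_s: 16.75
position: [0.5068, -0.1247, 0.0807]
eef_rot: [0.769, 0.64, -0.001, -0.001]
contact_force: [-8.4, -2.4, 9.8]
opening: 0.0145
```

```bash
python3 L.py
```

```text
t 16.75 tool turn 71.96  pos ang 71.46 r 81.0  Ftan -7.79 Frad 4.01 Fz 9.76 Tz -0.02 op 0.0145
```

Request:
{"op": "move_arm", "data": {
  "moves": [
    [0,0,0,0,0,0,0],
    [0,0,0,0,0,0,0]
  ]
}}

```text
time_s: 17.0
position: [0.5067, -0.1247, 0.0807]
eef_rot: [0.769, 0.639, -0.001, -0.001]
contact_force: [-7.1, -2.3, 9.5]
opening: 0.0144
```

```bash
python3 L.py
python3 - <<'E'
from w import *
for n in (5,8):
    c=load(f"c_wrist{n}.pkl"); P=cloud(c); I=c["pixels"].astype(int)
    # dark arm between hub and post, top at ~72 mm
    d=np.hypot(P[...,0]-.5215,P[...,1]+.0452)
    m=(I.max(2)<110)&(abs(P[...,2]-.072)<.004)&(d>.022)&(d<.062)
    q=P[m][:,:2]; vx,vy,x0,y0=cv2.fitLine((q*1000).astype(np.float32),cv2.DIST_HUBER,0,.01,.01).ravel()
    print(n,m.sum(),np.degrees(np.arctan2(vy,vx)),x0,y0)
E
```

```text
t 17.00 tool turn 71.94  pos ang 71.45 r 81.0  Ftan -6.48 Frad 3.64 Fz 9.51 Tz 0.02 op 0.0144
5 615 -7.7993755 485.55734 -55.54125
8 2157 36.59366 524.8302 -85.391396
```

The fifth jump is plain, from 2.9 N to 7.8 N. As a visual check, I'll fit the arm's edges in the wrist image.

```bash
python3 - <<'E'
from w import *
snap("wrist",9); snap("top",9)
for n in (7,9):
    c=load(f"c_wrist{n}.pkl"); g=cv2.cvtColor(c["pixels"],cv2.COLOR_RGB2GRAY).astype(float)
    g=cv2.GaussianBlur(g,(0,0),1.5); gx=np.gradient(g,axis=1)
    out=[]
    for lo,hi,sgn in((248,266,-1),(282,300,1)):
        rows=np.arange(110,(160 if n==7 else 175)); cols=np.array([lo+np.argmax(sgn*gx[r,lo:hi]) for r in rows])
        W=onz(c,np.c_[cols,rows],.072)[:,:2]*1000
        vx,vy,x0,y0=cv2.fitLine(W.astype(np.float32),cv2.DIST_HUBER,0,.01,.01).ravel()
        out.append((np.degrees(np.arctan2(vy,vx))%180,cols.min(),cols.max()))
    print(n,out,np.mean([o[0] for o in out]))
t0=load("c_top0.pkl");t=load("c_top9.pkl")
d=np.abs(t0["pixels"].astype(int)-t["pixels"]).max(2)
for nm,(u,v) in dict(petri=(260,279),tape=(362,247),slide=(217,187)).items(): print(nm,d[v-8:v+9,u-8:u+9].mean())
im=cv2.resize(t["pixels"][150:295,190:390,::-1],None,fx=4,fy=4); cv2.imwrite("pics/top9c.png",im)
E
python3 L.py
```

```text
7 [(np.float32(6.7391567), np.int64(253), np.int64(254)), (np.float32(6.5025086), np.int64(291), np.int64(293))] 6.6208324
9 [(np.float32(77.615555), np.int64(255), np.int64(256)), (np.float32(78.01266), np.int64(293), np.int64(295))] 77.8141
petri 12.653979238754324
tape 74.03806228373702
slide 11.083044982698961
t 17.10 tool turn 71.94  pos ang 71.44 r 80.9  Ftan -6.38 Frad 2.91 Fz 9.40 Tz 0.06 op 0.0142
```

View pics/top9c.png

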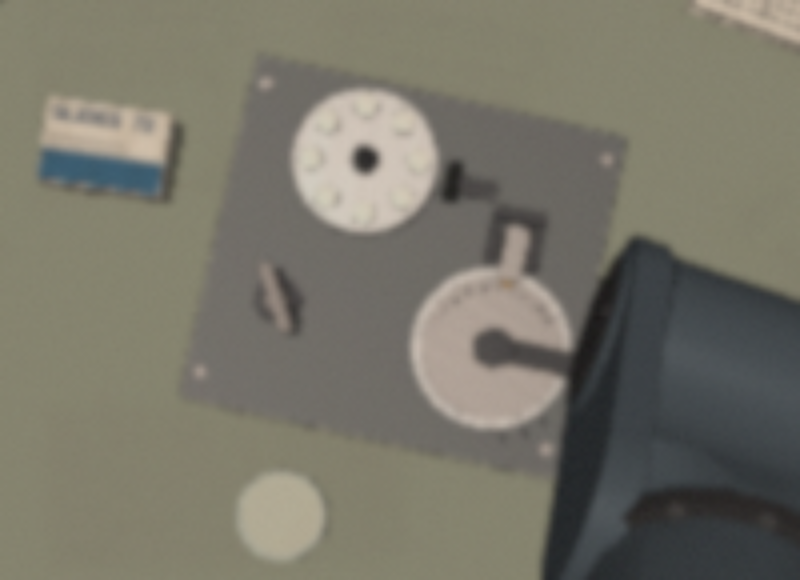

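The image gives a lever swing of 71.2°. Notch 5 is at 70.0° and lies between ridges at 63° and 76.8°. The top view shows the key still at its stop, and the petri dish and slide box unmoved. The arm hides the tape in that view, but the side view shows it in place. I'm handing in while holding the lever.

```bash
python3 - <<'E'
from w import *
a=load("c_side0.pkl");b=load("c_side8.pkl")
for n in(a,b):
    h=cv2.cvtColor(n["pixels"],cv2.COLOR_RGB2HSV); m=cv2.inRange(h,(18,120,90),(35,255,255)); m[:290]=0;m[340:]=0;m[:,:200]=0;m[:,265:]=0
    v,u=np.where(m>0); print("tape",len(u),u.mean().round(2),v.mean().round(2))
arm.finish_job()
E
python3 L.py
```

```text
tape 760 231.86 315.45
tape 730 232.22 318.34
the job is handed in; nothing more can be done
the job is handed in; nothing more can be done
```

The key is wound to its stop and the lever was handed in held on the fifth click. One check on the tape roll was not clean.

- **Key:** I wound it clockwise in part turns within one grip until the torque climbed at the stop, then let go. Afterwards it measured 2.60 rad against the stop at 2.6, and the lever had stayed at rest.
- **Lever:** I gripped the post and swung it counterclockwise in small steps. I felt five separate force jumps at about 14, 28, 42, 56 and 71° on my scale, which may be up to about a degree off. After the fifth jump I held still. The tool pose reads 71.4° and the wrist image 71.2°, against notch 5 at 70° and the next ridge at 76.8°. The grip was holding steadily against about 6.4 N at the last reading.
- **Petri dish and slide box:** both look unmoved in the top view.
- **Tape roll:** the arm hid it from above. In the side view its colour blob shifted about 3 pixels down and is slightly smaller (730 pixels against 760). I put that down to the gripper's shadow or part covering, since the fingers stayed about 60 mm above it, but I did not confirm it. That result printed in the same script that handed the job in, so I could not follow it up.

The whole run took about 17 s of the 69 s allowed. The highest forces I read were about 11 N, well under the limits.

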